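# Lay out the soldering supplies on the kit board

### The job

Lay out the soldering supplies that stand round the kit board on its cork pads, each standing upright on the middle of its pad: the flux bottle on the end pad beside the roll of tape, the spool of solder on the end pad beside the green circuit board, and the screw tin on the pad between them. Stack the paste tub centred on top of the screw tin, and leave the mains adapter and the wick dispenser where they are.

Things in the scene. Friction and masses are not known exactly. Their poses are not given: they have to be found in the camera images.
- screw_tin_mid (a point): Flat round tin of screws with a red lift-off lid, 64 mm across (widest), 24 mm high, about 90 g, standing on the desk. The point is its centre, 12 mm above its underside; z up.
- flux_tub_mid (a point): Squat round tub of soldering paste, blue with a cyan screw lid, 46 mm across (lid 49 mm, the upper 18 mm), 48 mm high, about 70 g, standing on the desk. The point is its centre, 24 mm above its underside; z up.
- flux_bottle_mid (a point): Slim round amber flux bottle with a narrower white screw cap: body 31 mm across and 53 mm high, cap 20 mm across, 67 mm high in all, about 45 g, standing on the desk. The point is its centre, 33.5 mm above its underside; z up.
- solder_spool_mid (a point): Spool of bright solder wire lying flat near the kit board (not the spare one at the far left back of the desk) (axis upright, red label on top): flanges 54 mm across, wound core 45 mm across, 33 mm high, about 120 g; a short wire end sticks out at one side (it gives way freely). The point is on its axis, 16.5 mm above its underside; z up.
- kit_board: Kit board fixed to the desk: plywood 100 x 290 x 12 mm with three round cork pads in a row on it, each 72 mm across, their tops 15 mm above the desk. Origin at the middle of its underside (desk level); x across the board, away from the robot; y along the row to the left; z up. The pad middles lie at y = -95, 0 and +95 mm, x = 0. The board stands turned by up to 0.17 rad.
- tape_roll: Roll of wide paper tape lying flat (not the one at the back of the desk), 92 mm across, 46 mm high, with an open middle, fixed beside one end of the kit board (205 mm from the board's middle; which end changes). Origin at the centre of its underside.
- circuit_board: Bare green relay board with parts on it, 63 x 77 x 15 mm, fixed beside the other end of the kit board (205 mm from the board's middle). Origin at the centre of its underside.
- charger_brick: Bystander: beige box-shaped mains adapter, 43 x 34 x 32 mm, loose among the things; to be left where it is. Origin at the centre of its underside.
- wick_dispenser: Bystander: flat round navy dispenser with a nozzle at one side, 79 x 51 x 24 mm, loose among the things; to be left where it is. Origin at the centre of its underside.
Mind the look-alikes: they are no part of the job. What is meant by the tape_roll is not red, and is the larger of those in its own colour.

How it is judged:
At the end, for the whole second after the job is handed in: Flux bottle on the end pad next to the tape roll, spool on the end pad next to the circuit board, tin on the middle pad, each within 12 mm of its pad's middle in x and y (4 mm in height); paste tub on the tin, within 10 mm of its centre; all four upright (0.1 rad) and at rest (x of screw_tin_mid in the frame of kit_board between -0.012 and 0.012 m and y of screw_tin_mid in the frame of kit_board between -0.012 and 0.012 m and z of screw_tin_mid in the frame of kit_board between 0.023 and 0.031 m and horizontal distance between flux_tub_mid and screw_tin_mid below 0.01 m and z of flux_tub_mid in the frame of kit_board between 0.059 and 0.067 m and ((x of flux_bottle_mid in the frame of kit_board between -0.012 and 0.012 m and y of flux_bottle_mid in the frame of kit_board between 0.083 and 0.107 m and z of flux_bottle_mid in the frame of kit_board between 0.0445 and 0.0525 m) or (x of flux_bottle_mid in the frame of kit_board between -0.012 and 0.012 m and y of flux_bottle_mid in the frame of kit_board between -0.107 and -0.083 m and z of flux_bottle_mid in the frame of kit_board between 0.0445 and 0.0525 m)) and horizontal distance between flux_bottle_mid and tape_roll below 0.16 m and ((x of solder_spool_mid in the frame of kit_board between -0.012 and 0.012 m and y of solder_spool_mid in the frame of kit_board between 0.083 and 0.107 m and z of solder_spool_mid in the frame of kit_board between 0.0275 and 0.0355 m) or (x of solder_spool_mid in the frame of kit_board between -0.012 and 0.012 m and y of solder_spool_mid in the frame of kit_board between -0.107 and -0.083 m and z of solder_spool_mid in the frame of kit_board between 0.0275 and 0.0355 m)) and horizontal distance between solder_spool_mid and circuit_board below 0.16 m and angle between each of screw_tin_mid, flux_tub_mid, flux_bottle_mid, solder_spool_mid's own z axis and vertical below 0.1 rad and linear speed of each of screw_tin, flux_tub, flux_bottle, solder_spool below 0.02 m/s); the robot touches nothing.
It fails at once if the mains adapter is moved more than 20 mm (distance of charger_brick from where it was at the start of the episode above 0.02 m).
It fails at once if the wick dispenser is moved more than 20 mm (distance of wick_dispenser from where it was at the start of the episode above 0.02 m).
It also fails if it takes over 90 s, if anything falls off the work surface, if the arm or the gripper's body presses on something with over 40 N, if the wrist force passes 120 N, or if a joint passes its speed limit or range.

### The arm

A 6-joint arm with a two-finger parallel gripper is mounted at the origin on a cart in front of the work surface, level with it; the furniture and walls round the work are solid. World frame = base frame: x ahead of the robot, y to its left, z up, the work surface at z = 0. Lengths are in m, angles in rad, forces in N, time in s.
With the tool pointing down it reaches from about 0.425 to 0.95 m from the base axis. Payload 14.7 kg.
Tool frame: the origin (TCP) lies midway between the tips of the shut fingers; the grasp point (between the pads) lies 19 mm behind it (tcp_to_grasp is the distance from the TCP to the grasp point, in m); z points along the fingers, y is the line along which they close (so a half turn about z gives the same grasp; the last joint's range is limited). The gripper opens to 85 mm and grips with 20 to 120 N. Pads are 22 mm wide; open, the fingers measure 114 mm over their backs; the gripper's body (76 mm by 85 mm) begins 54 mm behind the grasp point. The pads swing forward as they close: fully open they stand 13 mm farther back than shut.
Start: joints at [1.256, 0.48, 1.596, -0, 1.065, -0.047], TCP at [0.172, 0.627, 0.231] pointing down, gripper open.
Joint ranges: [-2.75, 2.75], [-0.82, 2.05], [0.23, 2.67], [-1.56, 4.7], [0.09, 2.69], [-2.92, 2.92]. Speed limits (rad/s): [1.89, 1.89, 2.39, 3.01, 3.01, 3.01].

### API

Orientations are given as a unit quaternion [w, x, y, z].
In Python, from plant import read_state, camera, camera_params, close_job, tcp_to_grasp gives the robot as it stands. The module is installed in compiled form; this text tells all that it offers.
- The arm moves only by the tool send_rows, never from a script. Its arguments are lists of equal length, an entry for each row: "dp": the shift along the tool's x, y, z scaled (see below), a list of three; "rot": the turn, a rotation vector about the tool's x, y, z scaled (see below), a list of three. In form: {"dp": [[dx, dy, dz], ...], "rot": [[rx, ry, rz], ...]}. A call has 1 to 10 rows; each row shifts and turns the commanded pose from where the row before left it, along the tool's axes as they then stand; what a row does not reach is not made up. The controller multiplies each number of a shift by 75 mm and each number of a turn by 2 pi rad. A row lasts 1/10 s, in which the tool goes at most 50 mm and 8.59 degrees, less where a joint would pass 70% of its speed; a pose out of reach is approached as far as the arm can. A call with a number of a shift or a turn outside -1 to 1 is refused whole. A call with a gripper value outside its range is refused whole. "hand" is the opening, from 0 (shut) to 1 (fully open), set as the call begins (left out, the last holds). The fingers move at their own pace and stop on an object; "force" is the grip in N (left out, the last holds). Time passes only in rows, so rows that do not move let the fingers close. It gives the time, the measured TCP pose, the force, the opening and the grip force at its end, in the units of the state.
- read_state(): the state, without advancing time (a new reading comes with each control period).
- camera(name): name is "side" or "top"; returns the picture (384x512x3 uint8, blue, green, red); there is no depth.
- camera_params(name): a dict with "fx", "fy", "cx", "cy" (pixels), "R" (3x3) and "t" (3): a world point X has camera coordinates R X + t. Camera axes: x right, y down, z forward; pixel columns grow to the right and rows downward; lengths in m; the calibration is good to about 2 mm. A picture is of the moment at which its call begins. camera_params takes no time and is no camera call.
- close_job(): hands the job in; it is judged then, once.
The state is a dict: "time_s": time; "q": joint angles; "qd": joint speeds; "tau": joint torques, N m; "position": TCP position; "orientation": TCP orientation; "force": force on the tool from outside, world axes, zero at the start; "moment": the same for the moment, N m; "opening": opening from 0.0 (shut) to 1.0 (fully open); "gripper_force": force on a finger pad.
Only numpy, scipy, OpenCV 4.12 (cv2) and the standard library are available. Lean on these libraries where they do the work, as an engineer would, in place of code of your own. Each camera call takes 0.05 s, during which the arm holds its last target. There are 200 camera calls.

## Working session

There is one attempt and no reset: what is moved stays moved. The work goes in short steps, Python scripts to look and compute and a tool call to move; the robot and the scene stay as the last step left them, time stands still between calls to the robot, and variables do not carry over. Pictures are saved under pics/ and viewed, at most 14 in all, crops included, and the job is handed in when it is done.

Besides the shell and the picture viewer there is one more tool, called after "Request:" as name(argument=value, ...) on one line, values as JSON. send_rows: Moves the arm, as the interface text tells. Shifts and turns lie within -1 to 1; 1 stands for 75 mm of shift or 2 pi rad of turn. Its arguments: {"type":"object","properties":{"dp":{"type":"array","items":{"type":"array","items":{"type":"number","minimum":-1,"maximum":1}}},"rot":{"type":"array","items":{"type":"array","items":{"type":"number","minimum":-1,"maximum":1}}},"hand":{"type":"number"},"force":{"type":"number"}},"required":["dp","rot"]}

```bash
mkdir -p pics
python3 - <<'E'
from plant import *
import cv2,numpy as np
for n in("top","side"):
    cv2.imwrite(f"pics/{n}0.png",cv2.resize(camera(n),(800,600),interpolation=cv2.INTER_CUBIC))
    p=camera_params(n);print(n,{k:np.round(v,4).tolist() for k,v in p.items()})
s=read_state();print(s['time_s'],s['position'],s['orientation'],tcp_to_grasp)
E
```

```text
top {'fx': 422.0372, 'fy': 422.0372, 'cx': 248.3496, 'cy': 190.1904, 'R': [[-0.0358, -0.9994, 0.0018], [-0.9791, 0.0347, -0.2004], [0.2002, -0.0089, -0.9797]], 't': [0.0574, 0.4618, 1.3446]}
side {'fx': 468.52, 'fy': 468.52, 'cx': 257.2981, 'cy': 189.7436, 'R': [[-0.9907, -0.136, 0.0016], [-0.0654, 0.4665, -0.8821], [0.1192, -0.874, -0.4711]], 't': [0.4969, 0.0505, 1.3599]}
0.1 [0.17188543 0.62647749 0.23072351] [-8.32434841e-05  1.33504549e-01  9.91048041e-01 -5.55486055e-04] 0.0187
```

View pics/top0.png

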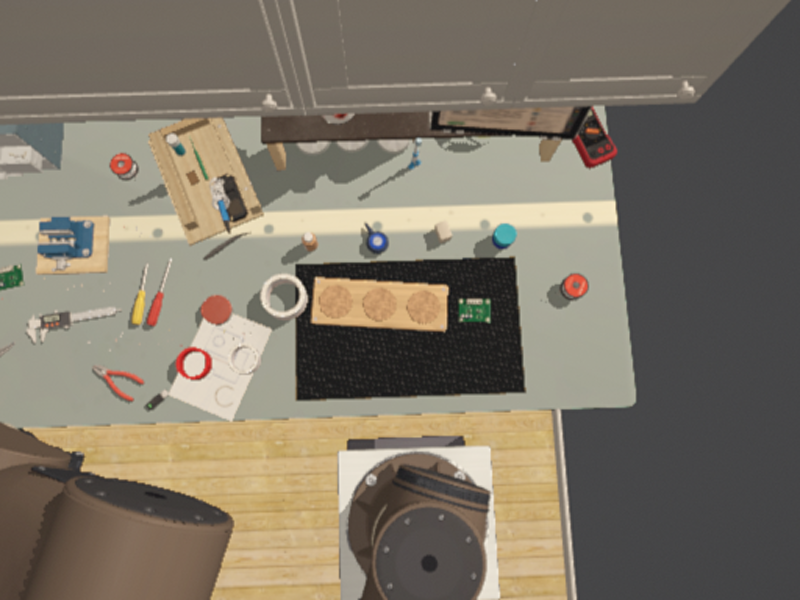

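View pics/side0.png

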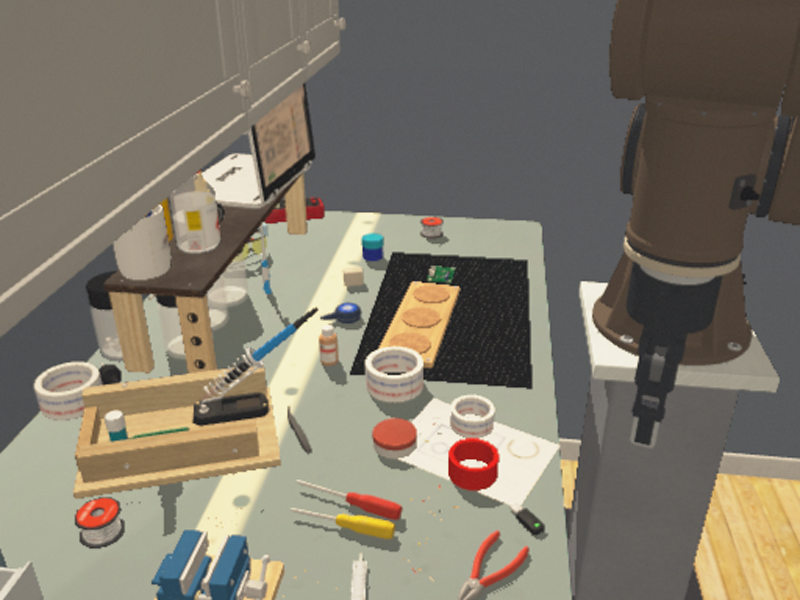

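The top view at 800x600 shows these things:
- Tape roll (283,296). The other rolls are the red one at (193,363), the small white one at (243,358) and one at the back, seen only in the side view at (68,390).
- Spool (575,286). The spare one is at (122,165).
- Red tin (216,309).
- Paste tub (504,236).
- Bottle (309,241). A white-capped vial sits in the tray at (177,145).
- Adapter (443,232) and wick dispenser (377,241).
- Kit board (379,304) and circuit board (474,311).

I'll check these choices in one close crop.

```bash
cat > h.py <<'E'
import numpy as np,cv2
from plant import *
def ray(n,uv,z):
    p=camera_params(n);R=np.array(p['R']);t=np.array(p['t'])
    d=R.T@np.array([(uv[0]-p['cx'])/p['fx'],(uv[1]-p['cy'])/p['fy'],1]);c=-R.T@t
    return c+d*(z-c[2])/d[2]
def crop(n,x,y,w,h,k,f,im=None):
    im=camera(n) if im is None else im
    cv2.imwrite("pics/"+f,cv2.resize(im[y:y+h,x:x+w],None,fx=k,fy=k,interpolation=cv2.INTER_CUBIC))
E
python3 - <<'E'
from h import *
im=camera("top")
a=cv2.resize(im[135:220,115:255],None,fx=5.5,fy=5.5,interpolation=cv2.INTER_CUBIC)
b=cv2.resize(im[135:220,250:390],None,fx=5.5,fy=5.5,interpolation=cv2.INTER_CUBIC)
cv2.imwrite("pics/c1.png",cv2.resize(np.vstack([a,b]),None,fx=.64,fy=.64,interpolation=cv2.INTER_AREA))
g=lambda u,v:(u/1.5625,v/1.5625)
for k,uv,z in [("tin",(216,309),.012),("bottle",(309,238),.067),("tub",(504,236),.024),("spool",(575,286),.0165),("tape",(283,296),.023),("pcb",(474,311),.01),("charger",(443,232),.016),("wick",(377,241),.012),("b1",(336,301),.015),("b2",(379,304),.015),("b3",(424,307),.015)]:
    print(k,np.round(ray("top",g(*uv),z),3))
E
```

```text
tin [0.458 0.412 0.012]
bottle [0.593 0.204 0.067]
tub [ 0.596 -0.218  0.024]
spool [ 0.48  -0.365  0.016]
tape [0.479 0.266 0.023]
pcb [ 0.434 -0.144  0.01 ]
charger [ 0.612 -0.086  0.016]
wick [0.598 0.06  0.012]
b1 [0.466 0.153 0.015]
b2 [0.456 0.061 0.015]
b3 [ 0.446 -0.036  0.015]
```

View pics/c1.png

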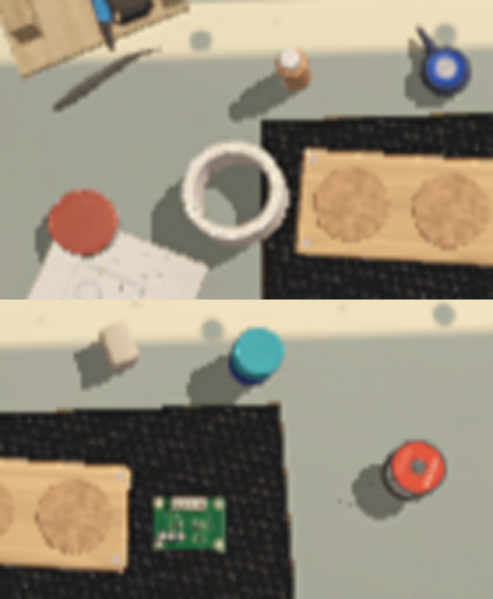

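The crop confirms the choices. Red tin lid, white-capped bottle, large white tape roll and pads are in the upper half. Adapter, cyan tub, green board and red-label spool are in the lower half. Next I refine the positions by subpixel colour centroids.

```bash
cat >> h.py <<'E'
def blob(im,lo,hi,x,y,w,h):
    hsv=cv2.cvtColor(im[y:y+h,x:x+w],cv2.COLOR_BGR2HSV)
    m=cv2.inRange(hsv,lo,hi)
    if lo[0]==0: m|=cv2.inRange(hsv,(170,)+lo[1:],(180,)+hi[1:])
    n,_,st,c=cv2.connectedComponentsWithStats(m); i=1+np.argmax(st[1:,4])
    return c[i]+[x,y],st[i][2:].tolist()
RED=((0,110,80),(12,255,255));CY=((84,120,110),(98,255,255));WH=((0,0,170),(180,60,255));CORK=((5,70,80),(20,255,215))
E
python3 - <<'E'
from h import *
im=camera("top");print(read_state()['time_s'])
def w(h): return np.round(ray("top",uv,h),4)
for k,c,box,z,guess in [("tin",RED,(122,182,35,32),.024,(138.6,198.1)),("cap",WH,(190,145,16,14),.067,(197.4,151.2)),("tub",CY,(310,138,27,27),.048,(323,150.1)),("spool",RED,(355,170,28,26),.033,(368.7,182.7))]:
    try: uv,st=blob(im,*c,*box)
    except Exception as e: uv,st=guess,e
    print(k,uv,st,w(z),"guess",np.round(ray("top",guess,z),4))
for g in [(215,192.7),(242.8,194.4),(271.3,196.1)]: print("pad",np.round(ray("top",g,.015),4))
# board outline
hsv=cv2.cvtColor(im,cv2.COLOR_BGR2HSV);m=np.zeros(im.shape[:2],np.uint8)
m[172:216,196:290]=(hsv[172:216,196:290,2]>110).astype(np.uint8)*255
n,l,st,c=cv2.connectedComponentsWithStats(m);i=1+np.argmax(st[1:,4])
pts=np.argwhere(l==i)[:,::-1].astype(np.float32)
P=np.array([ray("top",p,.012)[:2] for p in pts]).astype(np.float32)*1000
r=cv2.minAreaRect(P);print("board",r,P.mean(0))
E
```

```text
0.2
tin [138.09926471 197.76470588] [19, 19, 272] [0.4554 0.4094 0.024 ] guess [0.4542 0.4077 0.024 ]
cap [197.30769231 148.38461538] [16, 10, 117] [0.6067 0.2051 0.067 ] guess [0.597  0.2049 0.067 ]
tub [322.78030303 149.59090909] [14, 13, 132] [ 0.5936 -0.214   0.048 ] guess [ 0.5918 -0.2146  0.048 ]
spool [368.09090909 182.19393939] [15, 15, 165] [ 0.4795 -0.3604  0.033 ] guess [ 0.4777 -0.3623  0.033 ]
pad [0.4654 0.1532 0.015 ]
pad [0.4562 0.0598 0.015 ]
pad [ 0.447  -0.0358  0.015 ]
board ((457.563720703125, 60.85194396972656), (291.49481201171875, 104.12673950195312), 84.4516372680664) [457.19476   60.770138]
```

Targets in world mm:
- Tin (455.5, 409.5)
- Bottle (598, 206)
- Tub (593.5, -214)
- Spool (479.5, -360.5)
- Pads: tape end (467, 155), middle (457, 61), board end (448, -34)

First I turn the tool so that it closes along world x.

Request:
send_rows(dp=[[0,0,0],[0,0,0],[0,0,0],[0,0,0],[0,0,0],[0,0,0],[0,0,0],[0,0,0],[0,0,0],[0,0,0]], rot=[[0,0,0.023],[0,0,0.023],[0,0,0.023],[0,0,0.023],[0,0,0.023],[0,0,0.023],[0,0,0.023],[0,0,0.023],[0,0,0.023],[0,0,0]], hand=1)

```text
time_s: 1.2
position: [0.1719, 0.6268, 0.2311]
orientation: [0.0, 0.707, 0.707, -0.0]
force: [-0.3, -0.3, 0.0]
opening: 0.999
gripper_force: 0.0
```

Request:
send_rows(dp=[[-0.322,0.42,0.2],[-0.322,0.42,0.2],[-0.322,0.42,0.2],[-0.322,0.42,0.2],[-0.322,0.42,0.2],[-0.322,0.42,0.2],[-0.322,0.42,0.2],[-0.322,0.42,0.2],[-0.322,0.42,0.2],[0,0,0]], rot=[[0,0,0],[0,0,0],[0,0,0],[0,0,0],[0,0,0],[0,0,0],[0,0,0],[0,0,0],[0,0,0],[0,0,0]])

```text
time_s: 2.2
position: [0.4586, 0.4069, 0.0944]
orientation: [0.0, 0.706, 0.709, -0.001]
force: [0.7, 0.3, -0.0]
opening: 1.001
gripper_force: 0.0
```

Run:
```python
from h import *
im=camera("side");print(read_state()['position'])
crop("side",200,180,160,120,5,"s1.png",im)
```

```text
[0.45727452 0.40826276 0.09519415]
```

View pics/s1.png

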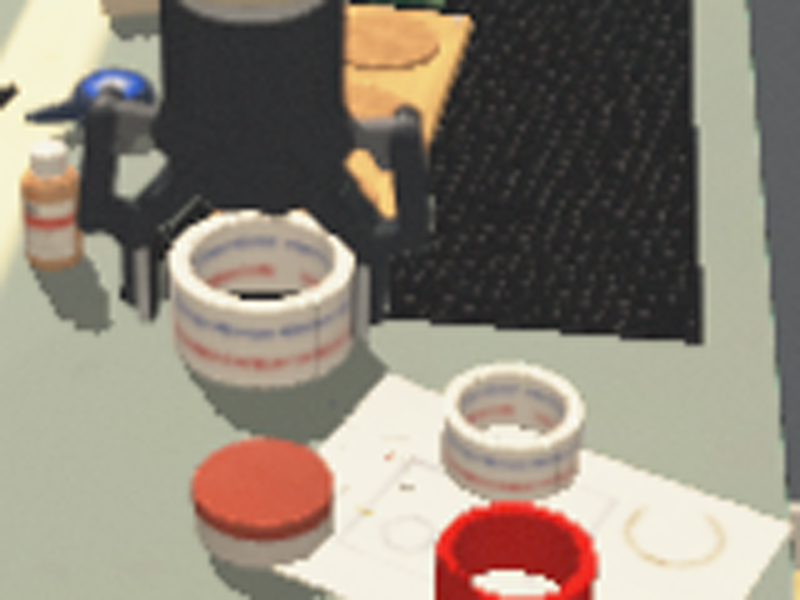

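```bash
cat >> h.py <<'E'
def proj(n,X):
    p=camera_params(n);c=np.array(p['R'])@X+np.array(p['t']);return np.round([p['fx']*c[0]/c[2]+p['cx'],p['fy']*c[1]/c[2]+p['cy']],1)
E
python3 - <<'E'
from h import *
for k,X in dict(tin=(.4555,.4095,.024),tape=(.479,.266,.046),bottle=(.598,.206,.067),tub=(.5935,-.214,.048),spool=(.4795,-.3605,.033),mid=(.457,.061,.015),tcp=(.4573,.4083,.095)).items():
    u=proj("side",X);print(k,u,"crop",(u-[200,180])*5,"in800",u*1.5625)
s=read_state();print(s['position'],s['q'])
crop("top",112,120,160,120,5,"t1.png")
E
```

```text
tin [252.8 275.2] crop [264. 476.] in800 [395. 430.]
tape [251.8 231.1] crop [259.  255.5] in800 [393.4375  361.09375]
bottle [209.9 208.3] crop [ 49.5 141.5] in800 [327.96875 325.46875]
tub [239.1 151.4] crop [ 195.5 -143. ] in800 [373.59375 236.5625 ]
spool [276.7 141.1] crop [ 383.5 -194.5] in800 [432.34375 220.46875]
mid [269.7 202.1] crop [348.5 110.5] in800 [421.40625 315.78125]
tcp [252.  248.6] crop [260. 343.] in800 [393.75   388.4375]
[0.45727452 0.40826276 0.09519415] [ 6.79476629e-01  5.90045016e-01  1.79792038e+00 -2.22155620e-04
  7.55222078e-01  6.75891243e-01]
```

View pics/t1.png

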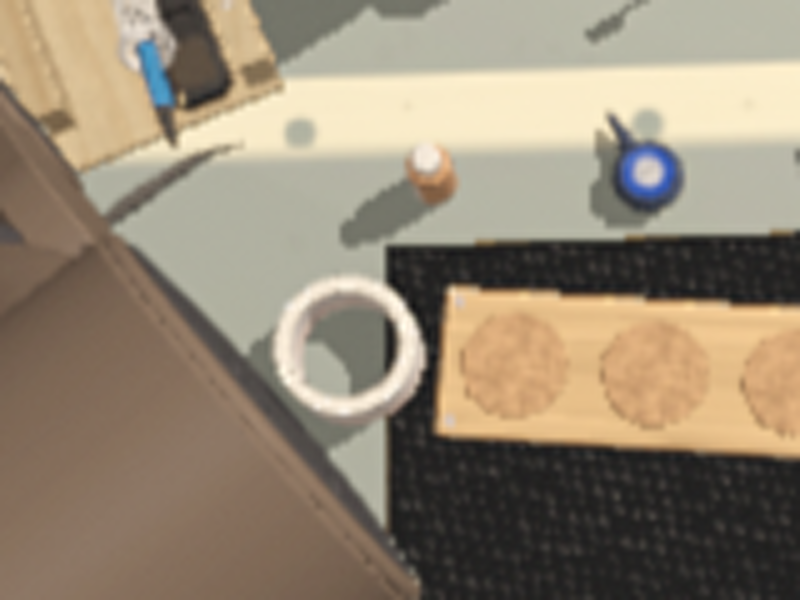

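The side view agrees with the estimates: tin lid at (262,485), predicted (264,476), and the fingers are centred over it in x. The top view shows the bottle at (428,158) and the pads clear. Going down on the tin.

Request:
send_rows(dp=[[0,0,0.2],[0,0,0.2],[0,0,0.2],[0,0,0.2],[0,0,0.2],[0,0,0.2],[0,0,0.05],[0,0,0]], rot=[[0,0,0],[0,0,0],[0,0,0],[0,0,0],[0,0,0],[0,0,0],[0,0,0],[0,0,0]])

```text
time_s: 3.1
position: [0.4556, 0.4099, 0.0016]
orientation: [-0.0, 0.706, 0.708, -0.001]
force: [-0.1, -1.0, 0.3]
opening: 1.002
gripper_force: 0.0
```

Request:
send_rows(dp=[[0,0,0.04],[0,0,0],[0,0,0],[0,0,0],[0,0,0],[0,0,0],[0,0,0],[0,0,0]], rot=[[0,0,0],[0,0,0],[0,0,0],[0,0,0],[0,0,0],[0,0,0],[0,0,0],[0,0,0]], hand=0, force=40)

```text
time_s: 3.9
position: [0.4563, 0.4104, 0.0002]
orientation: [0.0, 0.706, 0.708, 0.0]
force: [-0.6, -0.3, 5.4]
opening: 0.735
gripper_force: 43.9
```

Request:
send_rows(dp=[[0,0,-0.3],[0,0,-0.5],[0,0,-0.4],[-0.5,0,0],[-0.58,0,0],[-0.58,0,0],[-0.58,0,0],[-0.58,0,0],[-0.58,0,0],[-0.58,0,0]], rot=[[0,0,0],[0,0,0],[0,0,0],[0,0,0],[0,0,0],[0,0,0],[0,0,0],[0,0,0],[0,0,0],[0,0,0]])

```text
time_s: 4.9
position: [0.4566, 0.1101, 0.0898]
orientation: [0.0, 0.706, 0.708, 0.0]
force: [1.1, -0.5, -1.4]
opening: 0.734
gripper_force: 44.1
```

Request:
send_rows(dp=[[-0.58,0.02,0],[0,0,0.4],[0,0,0.3],[0,0,0],[0,0,0]], rot=[[0,0,0],[0,0,0],[0,0,0],[0,0,0],[0,0,0]])

```text
time_s: 5.4
position: [0.4581, 0.0682, 0.0373]
orientation: [-0.0, 0.706, 0.708, -0.0]
force: [-0.2, 0.8, -1.4]
opening: 0.736
gripper_force: 44.3
```

Request:
send_rows(dp=[[-0.08,-0.013,0.1],[0,0,0.1],[0,0,0.08],[0,0,0],[0,0,0]], rot=[[0,0,0],[0,0,0],[0,0,0],[0,0,0],[0,0,0]])

```text
time_s: 5.9
position: [0.4572, 0.0622, 0.016]
orientation: [-0.0, 0.706, 0.708, -0.0]
force: [0.2, 1.4, -1.2]
opening: 0.736
gripper_force: 44.2
```

Request:
send_rows(dp=[[0,0,0.013],[0,0,0]], rot=[[0,0,0],[0,0,0]])

```text
time_s: 6.1
position: [0.4574, 0.0622, 0.0152]
orientation: [0.0, 0.706, 0.708, 0.0]
force: [0.3, 0.3, -0.1]
opening: 0.734
gripper_force: 44.3
```

Request:
send_rows(dp=[[0,0,0],[0,0,0],[0,0,0],[0,0,0],[0,0,-0.4],[0,0,-0.5],[0,0,-0.5],[0,0,0]], rot=[[0,0,0],[0,0,0],[0,0,0],[0,0,0],[0,0,0],[0,0,0],[0,0,0],[0,0,0]], hand=1)

```text
time_s: 6.9
position: [0.4597, 0.0623, 0.124]
orientation: [0.002, 0.706, 0.708, 0.002]
force: [-0.5, 0.2, -1.2]
opening: 0.999
gripper_force: 0.0
```

Request:
send_rows(dp=[[-0.526,0.259,0],[-0.526,0.259,0],[-0.526,0.259,0],[-0.526,0.259,0],[-0.526,0.259,0],[-0.526,0.259,0],[-0.526,0.259,0],[0,0,0.2],[0,0,0],[0,0,0]], rot=[[0,0,0],[0,0,0],[0,0,0],[0,0,0],[0,0,0],[0,0,0],[0,0,0],[0,0,0],[0,0,0],[0,0,0]])

```text
time_s: 7.9
position: [0.5928, -0.2128, 0.1042]
orientation: [-0.001, 0.706, 0.708, -0.0]
force: [-1.3, -0.2, -0.1]
opening: 1.004
gripper_force: 0.0
```

Run:
```python
from h import *
s=read_state();print(s['position'])
a=camera("top")[140:220,190:390];b=camera("side")[130:230,180:340]
cv2.imwrite("pics/m2.png",np.vstack([cv2.resize(a,(640,256),interpolation=cv2.INTER_CUBIC),cv2.resize(b,(512,320),interpolation=cv2.INTER_CUBIC)[:, :] if 0 else cv2.copyMakeBorder(cv2.resize(b,(512,320),interpolation=cv2.INTER_CUBIC),0,0,0,128,cv2.BORDER_CONSTANT)]))
uv,st=blob(camera("top"),*RED,225,178,36,34);print("tin",uv,st,ray("top",uv,.039))
for X in [(.457,.061,.039),(.5935,-.214,.048),s['position']]:print((proj("side",X)-[180,130])*3.2+[0,256])
```

```text
[ 0.5928359  -0.21281151  0.10423187]Traceback (most recent call last):
  File "<stdin>", line 5, in <module>
  File "h.py", line 14, in blob
    n,_,st,c=cv2.connectedComponentsWithStats(m); i=1+np.argmax(st[1:,4])
                                                      ~~~~~~~~~^^^^^^^^^^
    return _wrapfunc(a, 'argmax', axis=axis, out=out, **kwds)
    return bound(*args, **kwds)
ValueError: attempt to get argmax of an empty sequence
```

View pics/m2.png

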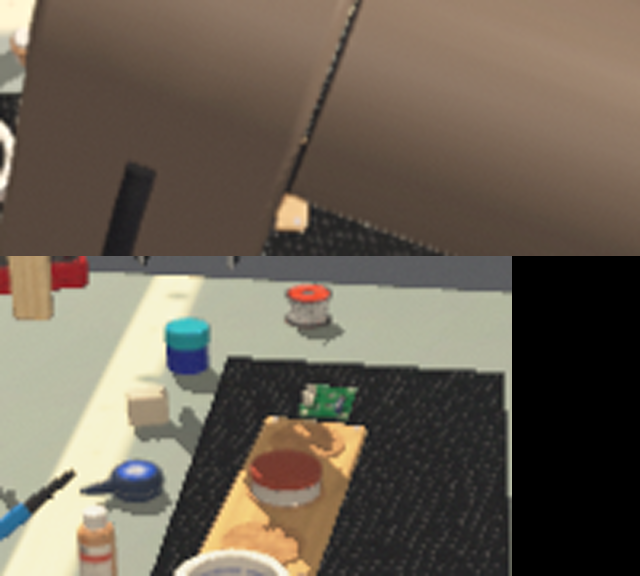

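The tin lies flat on the middle pad (side part, 286,472). The fingertips at (147,260) and (232,265) straddle the tub at x = 188. Going down on the tub.

Request:
send_rows(dp=[[-0.012,0.01,0.2],[0,0,0.2],[0,0,0.2],[0,0,0.2],[0,0,0.2],[0,0,0.17],[0,0,0]], rot=[[0,0,0],[0,0,0],[0,0,0],[0,0,0],[0,0,0],[0,0,0],[0,0,0]])

```text
time_s: 8.75
position: [0.5935, -0.2141, 0.015]
orientation: [-0.001, 0.706, 0.708, -0.001]
force: [0.7, 0.1, 1.2]
opening: 1.001
gripper_force: 0.0
```

Request:
send_rows(dp=[[0,0,0],[0,0,0],[0,0,0],[0,0,0],[0,0,0],[0,0,0],[0,0,0],[0,0,0]], rot=[[0,0,0],[0,0,0],[0,0,0],[0,0,0],[0,0,0],[0,0,0],[0,0,0],[0,0,0]], hand=0, force=30)

```text
time_s: 9.55
position: [0.5953, -0.2148, 0.0182]
orientation: [0.001, 0.706, 0.708, 0.0]
force: [-0.5, -0.2, 7.8]
opening: 0.568
gripper_force: 30.8
```

Request:
send_rows(dp=[[0,0,-0.3],[0,0,-0.5],[0,0,-0.5],[0.525,-0.262,0],[0.525,-0.262,0],[0.525,-0.262,0],[0.525,-0.262,0],[0.525,-0.262,0],[0.525,-0.262,0],[0.525,-0.262,0]], rot=[[0,0,0],[0,0,0],[0,0,0],[0,0,0],[0,0,0],[0,0,0],[0,0,0],[0,0,0],[0,0,0],[0,0,0]])

```text
time_s: 10.55
position: [0.4557, 0.062, 0.1153]
orientation: [0.0, 0.706, 0.708, 0.0]
force: [1.3, 0.5, -0.2]
opening: 0.567
gripper_force: 31.4
```

Request:
send_rows(dp=[[0,0,0],[0,0,0.1],[0,0,0]], rot=[[0,0,0],[0,0,0],[0,0,0]])

```text
time_s: 10.85
position: [0.4568, 0.0603, 0.1068]
orientation: [0.0, 0.706, 0.708, -0.0]
force: [0.7, -0.4, -1.1]
opening: 0.567
gripper_force: 31.4
```

Run:
```python
from h import *
print(read_state()['position'])
b=camera("side")
crop("side",215,140,110,85,6,"m3.png",b)
for X in [(.4574,.0613,.039)]:print((proj("side",X)-[215,140])*6)
```

```text
[0.4568428  0.06031948 0.10678935]
[328.2 329.4]
```

View pics/m3.png

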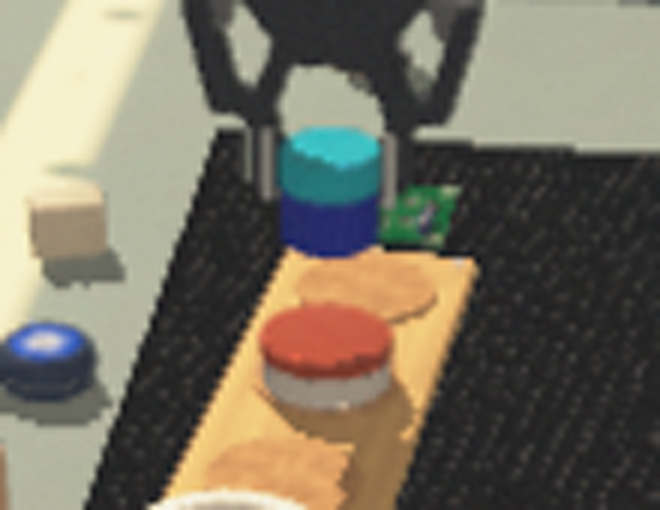

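The tub (330,190) is held upright above the tin (326,340). Lowering it to just above the tin.

Request:
send_rows(dp=[[0.007,0.008,0.2],[0,0,0.2],[0,0,0.2],[0,0,0],[0,0,0]], rot=[[0,0,0],[0,0,0],[0,0,0],[0,0,0],[0,0,0]])

```text
time_s: 11.4
position: [0.4573, 0.0606, 0.0623]
orientation: [-0.0, 0.707, 0.707, -0.0]
force: [0.3, 1.0, -0.1]
opening: 0.569
gripper_force: 31.4
```

Request:
send_rows(dp=[[0,0,0.03],[0,0,0.02],[0,0,0]], rot=[[0,0,0],[0,0,0],[0,0,0]])

```text
time_s: 11.7
position: [0.4573, 0.0612, 0.0588]
orientation: [0.0, 0.706, 0.708, 0.0]
force: [0.0, -0.6, -0.3]
opening: 0.566
gripper_force: 31.4
```

Request:
send_rows(dp=[[0,0,0.02],[0,0,0]], rot=[[0,0,0],[0,0,0]])

```text
time_s: 11.9
position: [0.4574, 0.0613, 0.0577]
orientation: [0.0, 0.706, 0.708, 0.0]
force: [-2.9, -1.6, 12.5]
opening: 0.568
gripper_force: 32.7
```

Request:
send_rows(dp=[[0,0,0.015],[0,0,0]], rot=[[0,0,0],[0,0,0]])

```text
time_s: 12.1
position: [0.4575, 0.0614, 0.0568]
orientation: [0.0, 0.706, 0.708, 0.0]
force: [-3.3, -0.1, 21.3]
opening: 0.567
gripper_force: 33.7
```

It has made contact, so I ease up, release and rise.

Request:
send_rows(dp=[[0,0,-0.022],[0,0,0]], rot=[[0,0,0],[0,0,0]])

```text
time_s: 12.3
position: [0.4573, 0.0613, 0.0579]
orientation: [0.0, 0.706, 0.708, 0.0]
force: [-0.8, -0.8, -1.3]
opening: 0.569
gripper_force: 32.0
```

Request:
send_rows(dp=[[0,0,0],[0,0,0],[0,0,0],[0,0,0],[0,0,0],[0,0,-0.3],[0,0,-0.5],[0,0,-0.4],[0,0,0]], rot=[[0,0,0],[0,0,0],[0,0,0],[0,0,0],[0,0,0],[0,0,0],[0,0,0],[0,0,0],[0,0,0]], hand=1)

```text
time_s: 13.2
position: [0.4591, 0.0614, 0.1509]
orientation: [0.002, 0.706, 0.708, 0.002]
force: [-0.4, 1.0, -0.4]
opening: 0.996
gripper_force: 0.0
```

Request:
send_rows(dp=[[-0.562,0.03,0],[-0.562,0.03,0],[-0.562,0.03,0],[-0.562,0.03,0],[-0.562,0.03,0],[-0.562,0.03,0],[-0.562,0.03,0],[-0.562,0.03,0],[-0.562,0.03,0],[-0.562,0.03,0]], rot=[[0,0,0],[0,0,0],[0,0,0],[0,0,0],[0,0,0],[0,0,0],[0,0,0],[0,0,0],[0,0,0],[0,0,0]])

```text
time_s: 14.2
position: [0.4801, -0.3618, 0.1468]
orientation: [-0.0, 0.706, 0.708, -0.0]
force: [1.1, 0.4, 0.7]
opening: 0.999
gripper_force: 0.0
```

Request:
send_rows(dp=[[0,0,0.4],[0,0,0.4],[0,0,0.2],[0,0,0],[0,0,0]], rot=[[0,0,0],[0,0,0],[0,0,0],[0,0,0],[0,0,0]])

```text
time_s: 14.7
position: [0.4808, -0.36, 0.0729]
orientation: [-0.0, 0.706, 0.708, -0.0]
force: [-0.2, -0.1, 0.4]
opening: 1.004
gripper_force: 0.0
```

Run:
```python
from h import *
print(read_state()['position'])
a=camera("side")[115:215,200:300];b=camera("top")[140:220,190:300]
cv2.imwrite("pics/m4.png",np.hstack([cv2.resize(a,(400,400),interpolation=cv2.INTER_CUBIC),cv2.copyMakeBorder(cv2.resize(b,(396,288),interpolation=cv2.INTER_CUBIC),0,112,0,0,cv2.BORDER_CONSTANT)]))
print((proj("side",(.4795,-.3605,.033))-[200,115])*4,(proj("side",read_state()['position'])-[200,115])*4)
```

```text
[ 0.48082717 -0.36000702  0.07288577]
[306.8 104.4] [305.6  62.4]
```

View pics/m4.png

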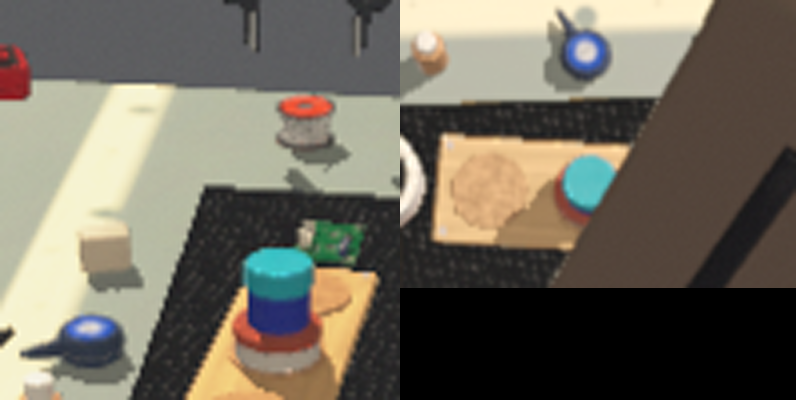

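The tub stands centred on the tin (280,310). The fingers at (252,48) and (359,52) straddle the spool at x = 305. Going down on the spool.

Request:
send_rows(dp=[[-0.007,-0.015,0.2],[0,0,0.2],[0,0,0.2],[0,0,0.2],[0,0,0.17],[0,0,0]], rot=[[0,0,0],[0,0,0],[0,0,0],[0,0,0],[0,0,0],[0,0,0]])

```text
time_s: 15.4
position: [0.4784, -0.3599, -0.0024]
orientation: [-0.002, 0.706, 0.708, -0.0]
force: [-0.7, 0.4, 0.3]
opening: 0.999
gripper_force: 0.0
```

Request:
send_rows(dp=[[0,0,0],[0,0,0],[0,0,0],[0,0,0],[0,0,0],[0,0,0],[0,0,0],[0,0,0]], rot=[[0,0,0],[0,0,0],[0,0,0],[0,0,0],[0,0,0],[0,0,0],[0,0,0],[0,0,0]], hand=0, force=40)

```text
time_s: 16.2
position: [0.4798, -0.361, 0.0008]
orientation: [0.001, 0.706, 0.708, 0.0]
force: [-2.1, -0.2, 4.6]
opening: 0.592
gripper_force: 40.5
```

The opening is narrower than expected for the spool, so I lift a little and look.

Request:
send_rows(dp=[[0,0,-0.3],[0,0,-0.5],[0,0,-0.5],[0,0,-0.2],[0,0,0]], rot=[[0,0,0],[0,0,0],[0,0,0],[0,0,0],[0,0,0]])

```text
time_s: 16.7
position: [0.4809, -0.3618, 0.1154]
orientation: [0.003, 0.706, 0.708, 0.0]
force: [-0.2, -0.8, -2.3]
opening: 0.587
gripper_force: 41.9
```

Run:
```python
from h import *
s=read_state();print(s['position'],s['opening'])
crop("side",235,95,80,60,8,"m5.png")
```

```text
[ 0.48087186 -0.36182848  0.11544325] 0.586783303306316
```

View pics/m5.png

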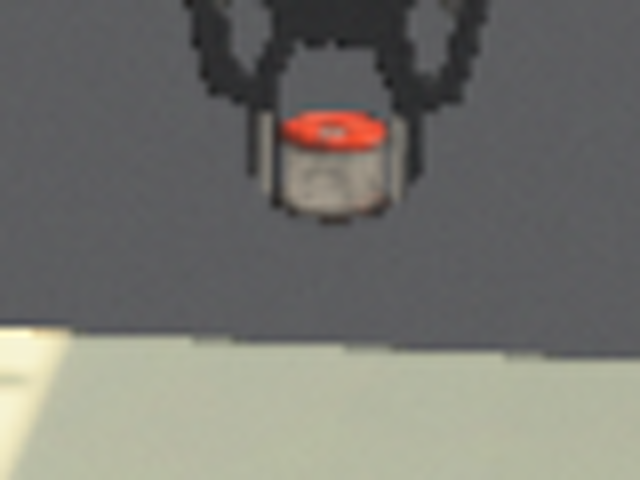

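The spool hangs upright in the fingers (333,165). Carrying it to the circuit-board end pad.

Request:
send_rows(dp=[[0.544,-0.053,0],[0.544,-0.053,0],[0.544,-0.053,0],[0.544,-0.053,0],[0.544,-0.053,0],[0.544,-0.053,0],[0.544,-0.053,0],[0.544,-0.053,0],[0,0,0.1],[0,0,0]], rot=[[0,0,0],[0,0,0],[0,0,0],[0,0,0],[0,0,0],[0,0,0],[0,0,0],[0,0,0],[0,0,0],[0,0,0]])

```text
time_s: 17.75
position: [0.4459, -0.0334, 0.1036]
orientation: [-0.001, 0.705, 0.709, -0.001]
force: [0.9, 0.3, -1.7]
opening: 0.591
gripper_force: 41.9
```

Request:
send_rows(dp=[[0,0,0.3],[0,0,0.3],[0,0,0.3],[0,0,0],[0,0,0]], rot=[[0,0,0],[0,0,0],[0,0,0],[0,0,0],[0,0,0]])

```text
time_s: 18.25
position: [0.4465, -0.0351, 0.0372]
orientation: [-0.001, 0.707, 0.708, -0.001]
force: [0.3, -0.3, -1.7]
opening: 0.59
gripper_force: 42.2
```

Request:
send_rows(dp=[[0,0.02,0.1],[0,0,0.1],[0,0,0.05],[0,0,0],[0,0,0]], rot=[[0,0,0],[0,0,0],[0,0,0],[0,0,0],[0,0,0]])

```text
time_s: 18.75
position: [0.4483, -0.0343, 0.0186]
orientation: [-0.0, 0.706, 0.708, -0.0]
force: [-0.5, 0.3, -1.8]
opening: 0.59
gripper_force: 42.2
```

Request:
send_rows(dp=[[0,0,0.02],[0,0,0]], rot=[[0,0,0],[0,0,0]])

```text
time_s: 18.95
position: [0.4485, -0.0344, 0.0172]
orientation: [0.0, 0.706, 0.708, 0.0]
force: [0.9, -0.5, -2.5]
opening: 0.588
gripper_force: 42.2
```

Request:
send_rows(dp=[[0,0,0.015],[0,0,0]], rot=[[0,0,0],[0,0,0]])

```text
time_s: 19.15
position: [0.4484, -0.0344, 0.0159]
orientation: [0.0, 0.706, 0.708, 0.0]
force: [-0.4, -0.2, -2.8]
opening: 0.587
gripper_force: 42.2
```

Request:
send_rows(dp=[[0,0,0.012],[0,0,0]], rot=[[0,0,0],[0,0,0]])

```text
time_s: 19.35
position: [0.4485, -0.0344, 0.0156]
orientation: [0.0, 0.706, 0.708, 0.0]
force: [-3.8, 1.7, 18.4]
opening: 0.586
gripper_force: 42.9
```

Request:
send_rows(dp=[[0,0,0.012],[0,0,0]], rot=[[0,0,0],[0,0,0]])

```text
time_s: 19.55
position: [0.4485, -0.0344, 0.0152]
orientation: [0.0, 0.706, 0.708, 0.0]
force: [-7.4, 0.8, 35.7]
opening: 0.587
gripper_force: 43.6
```

It has made contact. Easing up and releasing.

Request:
send_rows(dp=[[0,0,-0.018],[0,0,0]], rot=[[0,0,0],[0,0,0]])

```text
time_s: 19.75
position: [0.4486, -0.0344, 0.0158]
orientation: [0.0, 0.706, 0.708, 0.0]
force: [1.2, 1.5, 2.9]
opening: 0.585
gripper_force: 42.4
```

Request:
send_rows(dp=[[0,0,0],[0,0,0],[0,0,0],[0,0,0],[0,0,0],[0,0,-0.4],[0,0,-0.6],[0,0,-0.6],[0,0,-0.2],[0,0,0]], rot=[[0,0,0],[0,0,0],[0,0,0],[0,0,0],[0,0,0],[0,0,0],[0,0,0],[0,0,0],[0,0,0],[0,0,0]], hand=1)

```text
time_s: 20.75
position: [0.4499, -0.0346, 0.1528]
orientation: [0.002, 0.706, 0.708, 0.001]
force: [-0.8, -0.5, -0.7]
opening: 1.0
gripper_force: 0.0
```

Request:
send_rows(dp=[[0.458,0.283,0],[0.458,0.283,0],[0.458,0.283,0],[0.458,0.283,0],[0.458,0.283,0],[0.458,0.283,0],[0.458,0.283,0],[0,0,0.4],[0,0,0.2],[0,0,0]], rot=[[0,0,0],[0,0,0],[0,0,0],[0,0,0],[0,0,0],[0,0,0],[0,0,0],[0,0,0],[0,0,0],[0,0,0]])

```text
time_s: 21.75
position: [0.5937, 0.2054, 0.1019]
orientation: [-0.002, 0.706, 0.708, -0.003]
force: [0.1, -0.4, 0.2]
opening: 0.998
gripper_force: 0.0
```

Run:
```python
from h import *
print(read_state()['position'])
a=camera("side")[135:255,170:300];b=camera("top")[140:220,190:310]
cv2.imwrite("pics/m6.png",np.hstack([cv2.resize(a,(433,400),interpolation=cv2.INTER_CUBIC),cv2.copyMakeBorder(cv2.resize(b,(360,240),interpolation=cv2.INTER_CUBIC),0,160,0,0,cv2.BORDER_CONSTANT)]))
print((proj("side",(.598,.206,.067))-[170,135])*3.333,(proj("side",read_state()['position'])-[170,135])*3.333)
```

```text
[0.59367217 0.20535965 0.10190049]
[132.9867 244.3089] [133.6533 201.6465]
```

View pics/m6.png

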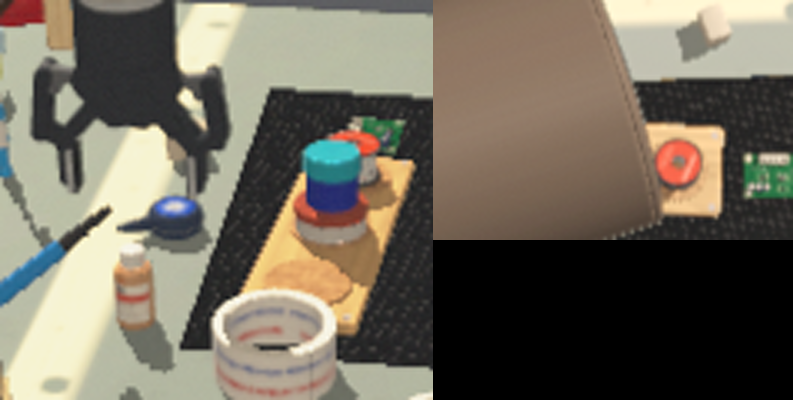

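The spool sits on its pad (top part, 680,160) and the bottle is centred between the fingers (side part, 133,280). Going down on the bottle.

Request:
send_rows(dp=[[0,0,0.2],[0,0,0.2],[0,0,0.2],[0,0,0.2],[0,0,0.2],[0,0,0.2],[0,0,0]], rot=[[0,0,0],[0,0,0],[0,0,0],[0,0,0],[0,0,0],[0,0,0],[0,0,0]])

```text
time_s: 22.55
position: [0.595, 0.206, 0.013]
orientation: [-0.001, 0.706, 0.708, -0.001]
force: [-0.2, -0.5, -0.6]
opening: 0.996
gripper_force: 0.0
```

Request:
send_rows(dp=[[0,0,0],[0,0,0],[0,0,0],[0,0,0],[0,0,0],[0,0,0],[0,0,0],[0,0,0],[0,0,0]], rot=[[0,0,0],[0,0,0],[0,0,0],[0,0,0],[0,0,0],[0,0,0],[0,0,0],[0,0,0],[0,0,0]], hand=0, force=25)

```text
time_s: 23.45
position: [0.5968, 0.2066, 0.0163]
orientation: [0.0, 0.706, 0.708, 0.0]
force: [-0.8, 0.2, 6.2]
opening: 0.358
gripper_force: 24.4
```

Request:
send_rows(dp=[[0,0,-0.3],[0,0,-0.5],[0,0,-0.3],[-0.17,-0.433,0],[-0.17,-0.433,0],[-0.17,-0.433,0],[-0.17,-0.433,0],[0,0,0],[0,0,0.2],[0,0,0]], rot=[[0,0,0],[0,0,0],[0,0,0],[0,0,0],[0,0,0],[0,0,0],[0,0,0],[0,0,0],[0,0,0],[0,0,0]])

```text
time_s: 24.45
position: [0.4665, 0.1551, 0.0824]
orientation: [-0.0, 0.706, 0.708, -0.0]
force: [0.0, 0.3, -0.6]
opening: 0.353
gripper_force: 25.1
```

Request:
send_rows(dp=[[0,0,0.2],[0,0,0.2],[0,0,0.1],[0,0,0],[0,0,0]], rot=[[0,0,0],[0,0,0],[0,0,0],[0,0,0],[0,0,0]])

```text
time_s: 24.95
position: [0.4669, 0.1552, 0.0459]
orientation: [0.0, 0.706, 0.708, 0.0]
force: [1.0, 0.5, -0.3]
opening: 0.356
gripper_force: 25.1
```

Request:
send_rows(dp=[[0,0,0.1],[0,0,0.05],[0,0,0],[0,0,0]], rot=[[0,0,0],[0,0,0],[0,0,0],[0,0,0]])

```text
time_s: 25.35
position: [0.4666, 0.1551, 0.0342]
orientation: [-0.0, 0.706, 0.708, -0.0]
force: [-0.4, -0.1, -1.0]
opening: 0.353
gripper_force: 25.1
```

Request:
send_rows(dp=[[0,0,0.025],[0,0,0]], rot=[[0,0,0],[0,0,0]])

```text
time_s: 25.55
position: [0.4666, 0.1551, 0.0323]
orientation: [0.0, 0.706, 0.708, -0.0]
force: [-0.6, -0.5, -0.3]
opening: 0.356
gripper_force: 25.1
```

Request:
send_rows(dp=[[0,0,0.015],[0,0,0]], rot=[[0,0,0],[0,0,0]])

```text
time_s: 25.75
position: [0.4667, 0.1551, 0.0313]
orientation: [0.0, 0.706, 0.708, 0.0]
force: [-0.3, -0.2, -0.6]
opening: 0.358
gripper_force: 25.2
```

Request:
send_rows(dp=[[0,0,0.012],[0,0,0]], rot=[[0,0,0],[0,0,0]])

```text
time_s: 25.95
position: [0.4667, 0.1551, 0.0312]
orientation: [0.0, 0.706, 0.708, 0.0]
force: [-5.1, -2.0, 22.8]
opening: 0.355
gripper_force: 27.2
```

It has made contact. Easing up, releasing, rising and moving the arm aside.

Request:
send_rows(dp=[[0,0,-0.013],[0,0,0]], rot=[[0,0,0],[0,0,0]])

```text
time_s: 26.15
position: [0.4667, 0.1551, 0.0315]
orientation: [0.0, 0.706, 0.708, 0.0]
force: [0.0, 0.4, -1.0]
opening: 0.355
gripper_force: 25.1
```

Request:
send_rows(dp=[[0,0,0],[0,0,0],[0,0,0],[0,0,0],[0,0,0],[0,0,0],[0,0,-0.3],[0,0,-0.6],[0,0,-0.6],[0,0,-0.5]], rot=[[0,0,0],[0,0,0],[0,0,0],[0,0,0],[0,0,0],[0,0,0],[0,0,0],[0,0,0],[0,0,0],[0,0,0]], hand=1)

```text
time_s: 27.15
position: [0.4666, 0.1551, 0.1835]
orientation: [0.0, 0.706, 0.708, 0.0]
force: [1.2, 0.2, 0.6]
opening: 0.995
gripper_force: 0.0
```

Request:
send_rows(dp=[[0.6,0,0],[0.6,0,0],[0.6,0,0],[0.6,0,0],[0.6,0,0],[0.6,0,0],[0.6,0,0],[0.6,0,0],[0.6,0,0],[0,0,0]], rot=[[0,0,0],[0,0,0],[0,0,0],[0,0,0],[0,0,0],[0,0,0],[0,0,0],[0,0,0],[0,0,0],[0,0,0]])

```text
time_s: 28.15
position: [0.4648, 0.5652, 0.1808]
orientation: [-0.001, 0.705, 0.709, 0.001]
force: [0.2, -1.1, 0.3]
opening: 0.998
gripper_force: 0.0
```

Run:
```python
from h import *
s=read_state();print(s['position'],s['time_s'],np.abs(s['qd']).max())
im=camera("top")
a=camera("side")[135:255,190:310];b=im[140:220,190:310]
cv2.imwrite("pics/m7.png",np.hstack([cv2.resize(a,(360,360),interpolation=cv2.INTER_CUBIC),cv2.copyMakeBorder(cv2.resize(b,(432,288),interpolation=cv2.INTER_CUBIC),0,72,0,0,cv2.BORDER_CONSTANT)]))
for k,c,box,z in [("tub",CY,(228,175,30,30),.087),("spool",RED,(258,180,30,30),.048),("cap",WH,(207,180,18,14),.082)]:
    uv,st=blob(im,*c,*box);print(k,uv,st,np.round(ray("top",uv,z),4))
```

```text
[0.46477072 0.56521214 0.18075707] 28.15 0.10293501468815723
tub [242.10596026 190.58940397] [13, 14, 151] [0.4547 0.0613 0.087 ]
spool [271.21276596 193.58510638] [17, 16, 188] [ 0.4493 -0.0338  0.048 ]
cap [212.64516129 188.25806452] [6, 7, 31] [0.4667 0.1557 0.082 ]
```

View pics/m7.png

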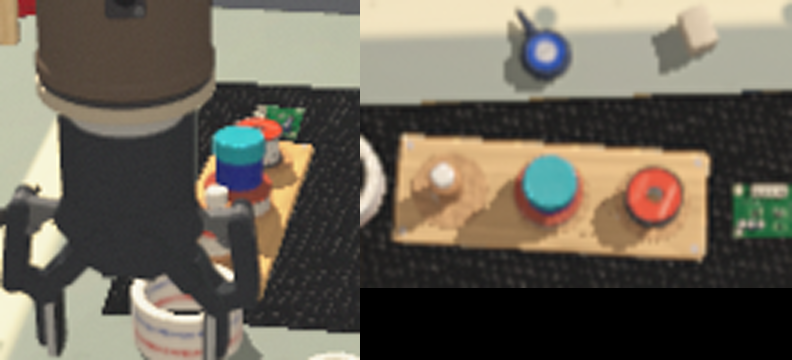

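The bottle (443,180), tub on tin (550,185) and spool (655,195) all stand upright on their pads. Each measures within about 3 mm of its target, and the adapter and wick dispenser are unmoved.

```bash
python3 -c "
from plant import *
print(close_job())"
```

```text
the job is handed in; nothing more can be done
None
```

The job is handed in: the bottle, tin and spool stand on their pads with the paste tub on the tin, each within about 3 mm of target in the last picture, and the adapter and wick dispenser were not moved (about 28 of the 90 s used).

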